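# Work the long scraper out of the half-opening drawer

## Task

Pull the rattan drawer out as far as its stop. It opens only half-way, so take the long grey scraper lying in it by the handle, tilt the handle end up over the drawer front and draw it out slantwise from under the top of the unit. Finish still holding it in the gripper, motionless and touching nothing else, with the whole scraper at least 3 cm higher than the top of the drawer unit; leave the other things on the counter where they are.

Things in the scene. Friction and masses are not known exactly. Their poses are not given: they have to be found in the camera images.
- unit: fixed drawer unit of brown rattan-effect plastic standing on the counter, 380 mm deep (its x) x 260 mm wide (its y) x 125 mm high; origin under its centre; its -x axis points out of the front, where the drawer comes out. The top board is 10 mm thick, so the space below it ends 115 mm above the counter
- unit_top_front (a point): middle of the front upper edge of the unit's top board, 190 mm from the unit's centre, 125 mm above the counter
- drawer (a joint): drawer pulled out (m): 0 shut, 0.19 at its stop, with only the front 180 mm of its inside uncovered. Slides along the unit's -x, about 2 N friction, stays where left. Inside 340 mm long, 226 mm wide; floor 12 mm above the counter; side walls reach 60 mm, the 10 mm thick front panel 88 mm above the counter
- drawer_handle (a point): middle of the drawer's level steel bar handle, 11 mm thick, 110 mm long across the front (along the unit's y), its middle 55 mm out from the outer face of the front panel, 80 mm above the counter; moves with the drawer
- scraper_grip (a point): point on the handle of the rigid grey silicone scraper (290 mm long, about 140 g), half-way up (12 mm above its underside), 60 mm from the handle's end, 230 mm from the blade's end. It lies flat on the drawer floor, roughly along the drawer, handle toward the front; its x axis runs from handle to blade, z up. Centre of mass about mid-length
- scraper_handle_end (a point): middle of the end face of the scraper's handle, 12 mm above its underside; the handle is 190 mm long, 22 mm wide, 24 mm high
- scraper_blade_end (a point): middle of the end face of the scraper's blade, 5 mm above its underside, 290 mm from the handle's end; the blade is 100 mm long, 55 mm wide, 10 mm thick
- pump: chrome soap pump, 68 mm diameter, 163 mm tall; loose bystander; origin under its centre
- tray: white ceramic drying tray with ribs, 170 x 250 x 22 mm; loose bystander; origin under its centre
- brush: blue plastic dish brush lying on the counter, about 230 mm long, 50 mm wide, 32 mm high; loose bystander; origin on the counter near its middle
- pan_lid: steel pan lid lying upturned on its black knob, 196 mm diameter, 46 mm high; loose bystander; origin under its centre
- mug: blue ceramic mug, 80 mm diameter, 90 mm tall; loose bystander; origin under its centre
- tablet_jar: green glass jar with white cap, 84 mm diameter, 120 mm tall; loose bystander; origin under its centre

How it is judged:
By the outcome, as a careful person would: the job done as asked, in the order asked, and still so for the second after the job is handed in, while the arm keeps its last pose, push and grip.
It also fails if it takes over 56 s, if anything falls off the work surface, if the arm or the gripper's body presses on something with over 40 N, if the wrist force passes 120 N, or if a joint passes its speed limit or range.

## Robot

A 7-joint arm with a two-finger parallel gripper is mounted at the origin on the work surface. World frame = base frame: x ahead of the robot, y to its left, z up, the work surface at z = 0. Lengths are in m, angles in degrees, forces in N, time in s.
With the tool pointing down it reaches from about 0.425 to 0.95 m from the base axis. Payload 4.7 kg.
Tool frame: the origin (TCP) lies between the finger pads; the fingertips stand manip.tips_ahead ahead of it and the grasp point (between the pads) lies 8 mm behind it (manip.tips_ahead is the distance from the TCP to the fingertips, in m); z points along the fingers, y is the direction in which the jaws open and shut (so a half turn about z gives the same grasp; the last joint's range is limited). The gripper opens to 85 mm and grips with 20 to 120 N. Pads are 22 mm wide; open, the fingers measure 114 mm over their backs; the gripper's body (76 mm by 85 mm) begins 54 mm behind the grasp point. The pads swing forward as they close: fully open they stand 13 mm farther back than shut.
Start: joints at [66.068, 26.849, -2.785, 87.806, 1.381, 65.374, -4.715], TCP at [0.256, -0.625, 0.242] pointing down, gripper open.
Joint ranges: [-148.3, 148.3], [-19.14, 114.17], [-79.39, 73.82], [5.75, 140.21], [-59.74, 239.74], [12.07, 113.84], [-152.46, 152.46]. Speed limits (degrees/s): [147.25, 147.25, 180, 180, 180, 180, 180].

## Interface

Orientations are given as [roll, pitch, yaw] about the fixed x, y, z axes, in that order (R = Rz(yaw) Ry(pitch) Rx(roll)).
In Python, from workcell import manip, vision gives the robot as it stands. The module is installed in compiled form; this text tells all that it offers.
- The arm moves only by the tool step_arm, never from a script. Its argument "commands" is a list of rows, each a list of 3 entries, a list of its own where there are three numbers: the shift along the tool's x, y, z in m, then the turn, a rotation vector about the tool's x, y, z in rad, then the opening, from 0 (shut) to 1 (fully open). In form: [[[tx, ty, tz], [rx, ry, rz], grip], ...]. A call has 1 to 8 rows; each row is the pose to reach, as a shift and turn from the pose commanded when the call began, along the tool's axes at that moment; what a row does not reach only later rows make up. A row lasts 1/12 s, in which the tool goes at most 41.7 mm and 7.16 degrees, less where a joint would pass 70% of its speed; a pose out of reach is approached as far as the arm can. A call with a gripper value outside its range is refused whole. The fingers move at their own pace and stop on an object; "newtons" is the grip in N (left out, the last holds). Time passes only in rows, so rows that repeat a pose let the fingers close. It gives the time, the measured TCP pose, the force and the opening at its end, in the units of the state.
- manip.state(): the state, without advancing time (a new reading comes with each control period).
- vision.capture(name): name is "scene" or "side" or "wrist"; returns the picture (480x640x3 uint8, blue, green, red); there is no depth.
- vision.camera_model(name): a dict with "mtx" (3x3 intrinsics, pixels), "k1" (the pictures are not rectified: a ray, as slopes to the right and down, at radius r is drawn at 1 + k1 r^2 times it, then the intrinsics apply), "R" (3x3) and "t" (3): a world point X has camera coordinates R X + t. Camera axes: x right, y down, z forward; pixel columns grow to the right and rows downward; lengths in m; the calibration is good to about 2 mm. A picture is of the moment at which its call begins: read the wrist's pose just before it. camera_model takes no time and is no camera call; for the wrist camera it gives the pose at the moment of the call.
- manip.hand_in(): hands the job in, once; it reports no verdict.
Trained networks look in the newest picture that a camera, given by its name, has taken for a name from the list of things; names that differ only in an ending like _2 or _b are one class to them, and where a whole thing is asked for, a point or a joint stands for the part that bears it (a point fixed in the world has none). Each returns a list of dicts, best first, with "confidence" (0 to 1); they miss things now and then, are a little off and sometimes report something else, mostly with a low value. They report only what shows in the picture. A call takes as long as a camera call.
- vision.trace(camera, query): "mask" (480x640 bool, what is visible of it).
- vision.landmark_of(camera, query): "xyz" ([x, y, z] in m, in world coordinates, good to about 4 mm: a listed point, or the origin of a listed thing).
The state is a dict: "clock": time; "joints": joint angles; "qd": joint speeds; "effort": joint torques, N m; "ee_pos": TCP position; "orientation": TCP orientation; "ft_force": force on the tool from outside, world axes, zero at the start; "wrist_torque": the same for the moment, N m; "opening": finger opening in m.
Only numpy, scipy, OpenCV 4.12 (cv2) and the standard library are available. Lean on these libraries where they do the work, as an engineer would, in place of code of your own. Each camera call takes 0.05 s, during which the arm holds its last target. There are 200 camera calls.

## Working session

There is one attempt and no reset: what is moved stays moved. The work goes in short steps, Python scripts to look and compute and a tool call to move; the robot and the scene stay as the last step left them, time stands still between calls to the robot, and variables do not carry over. Pictures are saved under pics/ and viewed, about 8 in all and at most 12, crops included, and the job is handed in when it is done.

Besides the shell and the picture viewer there is one more tool, called in YAML: its name, and indented under it one key for each argument. step_arm: Moves the arm, as the interface text tells. Its arguments: {"type":"object","properties":{"commands":{"type":"array"},"newtons":{"type":"number"}},"required":["commands"]}

```bash
mkdir -p pics
python3 - <<'E'
from workcell import manip, vision
import cv2,numpy as np
print(manip.state(), manip.tips_ahead)
a=vision.capture("scene");b=vision.capture("side")
cv2.imwrite("pics/a.png",a);cv2.imwrite("pics/b.png",b)
for q in ["unit","unit_top_front","drawer_handle","scraper_grip","pump","tray","brush","pan_lid","mug","tablet_jar"]:
  for c in ["scene","side"]:
    r=vision.landmark_of(c,q)
    print(q,c,[(np.round(x["xyz"],3).tolist(),round(x["confidence"],2)) for x in r[:2]])
print(manip.state()["clock"])
E
```

```text
{'clock': 0.0, 'joints': array([66.06709682, 26.89724783, -2.78446323, 87.87254325,  1.38047534,
       65.37352935, -4.71267289]), 'qd': array([ 0.04749033,  0.01603656, -0.10856277, -0.0200962 , -0.06484296,
        0.07573744,  0.07732544]), 'effort': array([ 7.57658597e-06, -5.10302210e+01, -4.60619002e-02, -2.37713706e+01,
        1.09445260e-02,  7.49179657e-03, -6.92534670e-06]), 'ee_pos': array([ 0.2556909, -0.6241084,  0.2412708]), 'orientation': array([-1.79890275e+02,  3.54046958e-03,  2.22816160e+01]), 'ft_force': array([-0.0387528 ,  0.1602497 , -0.39727629]), 'wrist_torque': array([-0.01280558, -0.00480847, -0.01157883]), 'opening': 0.08552868446684515} 0.011
unit scene [([0.528, 0.39, -0.0], 0.75), ([0.793, 0.116, 0.005], 0.72)]
unit side [([0.532, 0.392, -0.002], 0.62), ([0.806, -0.072, -0.006], 0.22)]
unit_top_front scene [([0.518, 0.204, 0.123], 0.62)]
unit_top_front side [([0.523, 0.205, 0.125], 0.63)]
drawer_handle scene [([0.52, 0.142, 0.083], 0.63), ([0.431, -0.304, -0.001], 0.62)]
drawer_handle side [([0.518, 0.143, 0.08], 0.92)]
scraper_grip scene [([0.802, -0.074, -0.0], 0.74)]
scraper_grip side [([0.53, 0.315, 0.024], 0.62)]
pump scene [([0.803, -0.072, -0.001], 0.71)]
pump side []
tray scene [([0.668, -0.395, -0.006], 0.71)]
tray side [([0.664, -0.391, 0.001], 0.58)]
brush scene [([0.43, -0.305, -0.003], 0.68)]
brush side [([0.432, -0.305, 0.0], 0.97)]
pan_lid scene [([0.346, -0.499, 0.0], 0.82), ([0.791, -0.176, 0.001], 0.68)]
pan_lid side [([0.345, -0.5, -0.003], 0.91)]
mug scene [([0.793, 0.12, 0.002], 0.83)]
mug side [([0.79, 0.122, -0.004], 0.91)]
tablet_jar scene [([0.789, -0.176, 0.003], 0.94)]
tablet_jar side []
1.1
```

View pics/a.png

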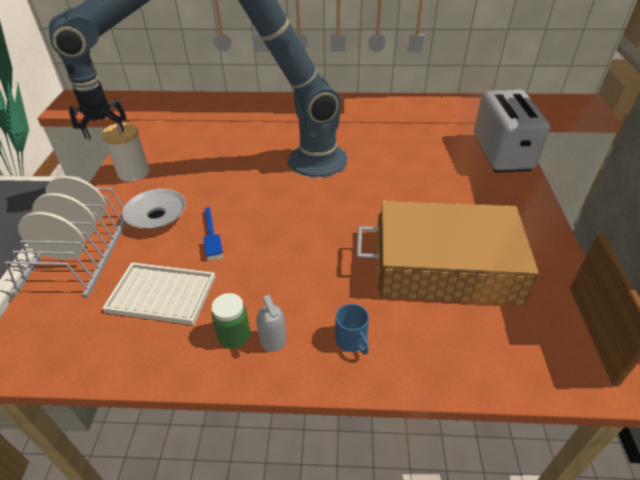

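View pics/b.png

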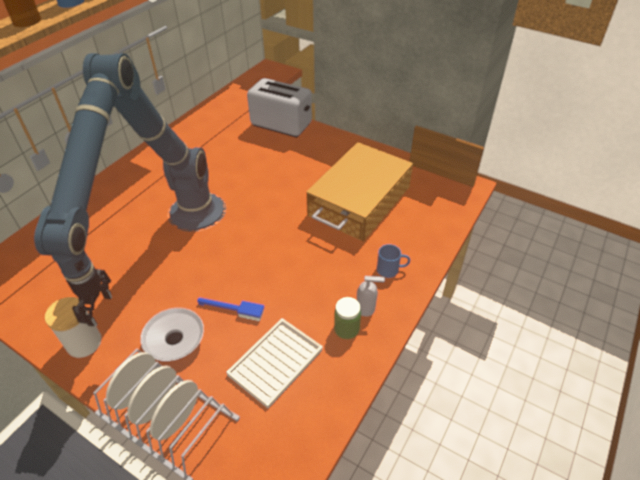

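```bash
cat > h.py <<'E'
from workcell import manip, vision
import numpy as np
from scipy.spatial.transform import Rotation as R
def rel(pos,rpy,base=None):
    """tool-frame shift & rotvec from the current (or given) pose to world pose"""
    s=manip.state(); p,o=base or (s["ee_pos"],s["orientation"])
    A=R.from_euler("xyz",o,degrees=True);B=R.from_euler("xyz",rpy,degrees=True)
    return np.round(A.inv().apply(np.array(pos)-p),4).tolist(),np.round((A.inv()*B).as_rotvec(),4).tolist()
E
python3 - <<'E'
from h import *
print(rel([.519,.1425,.20],[180,0,-2.6]))
E
```

```text
([0.5342, -0.6102, 0.0423], [0.0001, -0.0001, 0.4342])
```

step_arm:
  commands:
    - [[0.21, -0.24, 0], [0, 0, 0.2], 0.5]
    - [[0.21, -0.24, 0], [0, 0, 0.2], 0.5]
    - [[0.21, -0.24, 0], [0, 0, 0.2], 0.5]
    - [[0.21, -0.24, 0], [0, 0, 0.2], 0.5]
    - [[0.21, -0.24, 0], [0, 0, 0.2], 0.5]
    - [[0.21, -0.24, 0], [0, 0, 0.2], 0.5]
    - [[0.21, -0.24, 0], [0, 0, 0.2], 0.5]
    - [[0.21, -0.24, 0], [0, 0, 0.2], 0.5]

```text
clock: 1.77
ee_pos: [0.3605, -0.3187, 0.2426]
orientation: [-180.0, -0.1, 11.0]
ft_force: [-0.2, -0.5, -0.9]
opening: 0.0429
```

Run:
```python
from h import *
print(manip.state()["ee_pos"],manip.state()["joints"],rel([.519,.1425,.20],[180,0,-2.6]))
```

```text
[ 0.360492   -0.31873722  0.24264111] [ 44.38688955   9.09212726  -8.8379812  112.95863749   1.56983984
  58.05377585 -44.12543409] ([0.2439, -0.4223, 0.0431], [-0.0007, -0.0008, 0.2382])
```

step_arm:
  commands:
    - [[0.244, -0.422, 0.02], [0, 0, 0.24], 0.5]
    - [[0.244, -0.422, 0.02], [0, 0, 0.24], 0.5]
    - [[0.244, -0.422, 0.02], [0, 0, 0.24], 0.5]
    - [[0.244, -0.422, 0.02], [0, 0, 0.24], 0.5]
    - [[0.244, -0.422, 0.02], [0, 0, 0.24], 0.5]
    - [[0.244, -0.422, 0.02], [0, 0, 0.24], 0.5]
    - [[0.244, -0.422, 0.02], [0, 0, 0.24], 0.5]
    - [[0.244, -0.422, 0.02], [0, 0, 0.24], 0.5]

```text
clock: 2.43
ee_pos: [0.4658, -0.017, 0.2295]
orientation: [180.0, -0.1, -3.0]
ft_force: [1.4, 0.2, -0.9]
opening: 0.0428
```

Run:
```python
from h import *
print(manip.state()["ee_pos"],manip.state()["joints"],rel([.519,.1425,.18],[180,0,-2.6]))
```

```text
[ 0.46576341 -0.0170469   0.22952018] [  17.52747167    9.46355951  -22.95116881  115.02849258    4.46010038
   56.25787302 -100.57051029] ([0.0449, -0.1621, 0.0495], [0.0004, -0.0012, -0.0061])
```

step_arm:
  commands:
    - [[0.045, -0.162, 0.05], [0, 0, 0], 0.5]
    - [[0.045, -0.162, 0.05], [0, 0, 0], 0.5]
    - [[0.045, -0.162, 0.05], [0, 0, 0], 0.5]
    - [[0.045, -0.162, 0.05], [0, 0, 0], 0.5]
    - [[0.045, -0.162, 0.05], [0, 0, 0], 0.5]
    - [[0.045, -0.162, 0.05], [0, 0, 0], 0.5]
    - [[0.045, -0.162, 0.05], [0, 0, 0], 0.5]

```text
clock: 3.02
ee_pos: [0.5185, 0.1403, 0.1789]
orientation: [180.0, 0.0, -2.9]
ft_force: [-0.4, -0.4, 0.1]
opening: 0.0426
```

Run:
```python
from h import *
import cv2
a=vision.capture("wrist");cv2.imwrite("pics/c.png",a)
r=vision.landmark_of("wrist","drawer_handle");print(r)
vision.capture("side");print(vision.landmark_of("side","drawer_handle"))
s=manip.state();print(s["ee_pos"],s["orientation"],s["clock"],rel([.519,.1425,.072],[180,0,-2.6]))
```

```text
[{'xyz': [0.5194, 0.141, 0.0791], 'confidence': 0.66}]
[{'xyz': [0.5184, 0.1408, 0.0798], 'confidence': 0.92}]
[0.51887824 0.13850348 0.17965352] [ 1.79947000e+02 -5.90435691e-02 -3.11133017e+00] 3.2167 ([-0.0002, -0.0041, 0.1076], [0.0009, -0.001, -0.0089])
```

View pics/c.png

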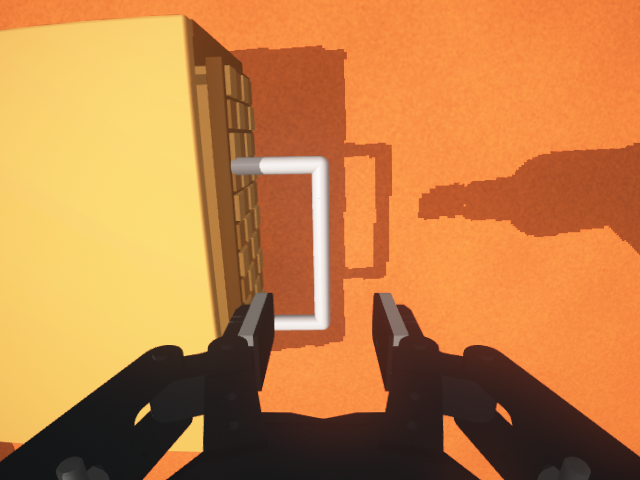

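step_arm:
  commands:
    - [[0, -0.003, 0.035], [0, 0, 0], 0.5]
    - [[0, -0.003, 0.07], [0, 0, 0], 0.5]
    - [[0, -0.003, 0.1], [0, 0, 0], 0.5]
    - [[0, -0.003, 0.107], [0, 0, 0], 0.5]
    - [[0, -0.003, 0.107], [0, 0, 0], 0]
    - [[0, -0.003, 0.107], [0, 0, 0], 0]
    - [[0, -0.003, 0.107], [0, 0, 0], 0]
    - [[0, -0.003, 0.107], [0, 0, 0], 0]
  newtons: 40

```text
clock: 3.88
ee_pos: [0.52, 0.1433, 0.0739]
orientation: [-180.0, -0.2, -3.0]
ft_force: [0.1, -1.4, 1.5]
opening: 0.0093
```

step_arm:
  commands:
    - [[0, 0.01, 0], [0, 0, 0], 0]
    - [[0, 0.03, 0], [0, 0, 0], 0]
    - [[0, 0.055, 0], [0, 0, 0], 0]
    - [[0, 0.08, 0], [0, 0, 0], 0]
    - [[0, 0.105, 0], [0, 0, 0], 0]
    - [[0, 0.13, 0], [0, 0, 0], 0]
    - [[0, 0.15, 0], [0, 0, 0], 0]
    - [[0, 0.165, 0], [0, 0, 0], 0]

```text
clock: 4.55
ee_pos: [0.5137, -0.0229, 0.074]
orientation: [-179.9, -0.5, -3.0]
ft_force: [6.5, 3.0, -3.1]
opening: 0.0097
```

step_arm:
  commands:
    - [[0, 0.008, 0], [0, 0, 0], 0]
    - [[0, 0.014, 0], [0, 0, 0], 0]
    - [[0, 0.018, 0], [0, 0, 0], 0]
    - [[0, 0.022, 0], [0, 0, 0], 0]
    - [[0, 0.025, 0], [0, 0, 0], 0]
    - [[0, 0.025, 0], [0, 0, 0], 0]

```text
clock: 5.05
ee_pos: [0.513, -0.0421, 0.074]
orientation: [-179.6, -0.6, -2.8]
ft_force: [5.9, 9.6, -3.5]
opening: 0.0093
```

step_arm:
  commands:
    - [[0, 0.004, 0], [0, 0, 0], 0]
    - [[0, 0.007, 0], [0, 0, 0], 0]
    - [[0, 0.007, 0], [0, 0, 0], 0]
    - [[0, 0.007, 0], [0, 0, 0], 0]

```text
clock: 5.38
ee_pos: [0.513, -0.0422, 0.074]
orientation: [-179.2, -0.6, -2.5]
ft_force: [5.5, 23.8, -5.3]
opening: 0.0091
```

step_arm:
  commands:
    - [[0, -0.006, 0], [0, 0, 0], 0]
    - [[0, -0.007, 0], [0, 0, 0], 0.5]
    - [[0, -0.007, 0], [0, 0, 0], 0.5]
    - [[0, -0.007, 0], [0, 0, 0], 0.5]
    - [[0, -0.007, -0.035], [0, 0, 0], 0.5]
    - [[0, -0.007, -0.075], [0, 0, 0], 0.5]
    - [[0, -0.007, -0.115], [0, 0, 0], 0.5]
    - [[0, -0.007, -0.15], [0, 0, 0], 0.5]

```text
clock: 6.05
ee_pos: [0.5087, -0.0474, 0.2246]
orientation: [180.0, -0.0, -3.0]
ft_force: [1.6, 0.3, -0.9]
opening: 0.0428
```

Run:
```python
from h import *
import cv2
for c in ["scene","side","wrist"]:
  a=vision.capture(c);cv2.imwrite(f"pics/d_{c}.png",a)
  for q in ["drawer_handle","scraper_grip","scraper_handle_end","scraper_blade_end","unit_top_front"]:
    print(c,q,[(np.round(x["xyz"],4).tolist(),round(x["confidence"],2)) for x in vision.landmark_of(c,q)[:2]])
s=manip.state();print(s["ee_pos"],s["orientation"],s["clock"],s["joints"])
```

```text
scene drawer_handle [([0.5125, -0.0418, 0.0832], 0.98)]
scene scraper_grip [([0.5221, 0.133, 0.0212], 0.68), ([0.5138, -0.0433, 0.0808], 0.44)]
scene scraper_handle_end [([0.5209, 0.0721, 0.0262], 0.71)]
scene scraper_blade_end []
scene unit_top_front [([0.5169, 0.2056, 0.1204], 0.91)]
side drawer_handle [([0.5117, -0.0389, 0.079], 0.81), ([0.7887, -0.1753, -0.0001], 0.21)]
side scraper_grip [([0.5236, 0.1324, 0.0225], 0.66)]
side scraper_handle_end [([0.5165, 0.073, 0.0262], 0.9)]
side scraper_blade_end []
side unit_top_front [([0.5234, 0.2004, 0.125], 0.62)]
wrist drawer_handle [([0.5114, -0.0437, 0.0798], 0.78)]
wrist scraper_grip [([0.5223, 0.135, 0.0275], 0.91), ([0.5092, -0.0414, 0.0802], 0.32)]
wrist scraper_handle_end []
wrist scraper_blade_end [([0.5129, -0.0436, 0.0805], 0.37)]
wrist unit_top_front []
[ 0.5091012  -0.04615239  0.22204997] [ 1.79999222e+02  4.00134734e-03 -2.92502027e+00] 6.95 [  23.17454416   14.84965196  -26.8862164   109.99351865    7.94732789
   56.95897057 -100.21289335]
```

View pics/d_side.png

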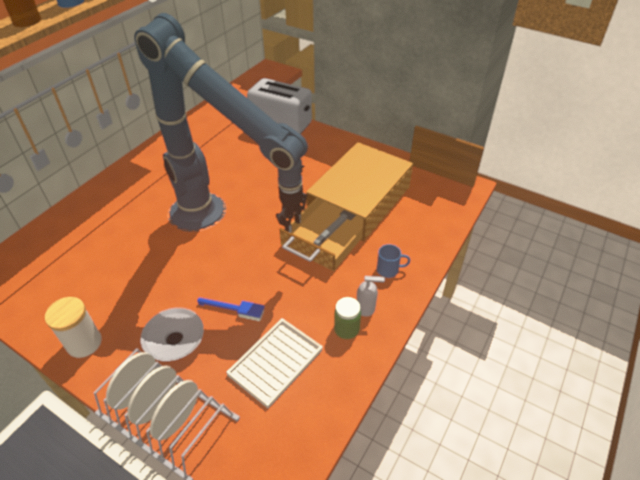

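View pics/d_wrist.png

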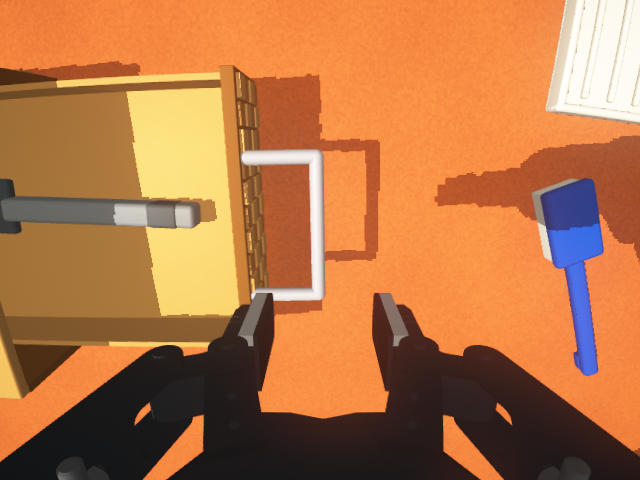

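Run:
```python
from h import *
s=manip.state()
m=vision.camera_model("wrist");c=-np.array(m["R"]).T@np.array(m["t"])
print("cam in tool",R.from_euler("xyz",s["orientation"],degrees=True).inv().apply(c-s["ee_pos"]))
print(rel([.521,.1125,.20],[180,0,86.9]))
```

```text
cam in tool [ 0.0734715  -0.00024125 -0.13284839]
([0.0038, -0.1591, 0.022], [-0.0, 0.0001, -1.5677])
```

step_arm:
  commands:
    - [[0.004, -0.159, 0.022], [0, 0, -1.57], 0.6]
    - [[0.004, -0.159, 0.022], [0, 0, -1.57], 0.6]
    - [[0.004, -0.159, 0.022], [0, 0, -1.57], 0.6]
    - [[0.004, -0.159, 0.022], [0, 0, -1.57], 0.6]
    - [[0.004, -0.159, 0.022], [0, 0, -1.57], 0.6]
    - [[0.004, -0.159, 0.022], [0, 0, -1.57], 0.6]
    - [[0.004, -0.159, 0.022], [0, 0, -1.57], 0.6]
    - [[0.004, -0.159, 0.022], [0, 0, -1.57], 0.6]

```text
clock: 7.62
ee_pos: [0.5212, 0.1128, 0.2001]
orientation: [180.0, 0.0, 54.8]
ft_force: [-0.4, -0.1, -0.3]
opening: 0.0513
```

Run:
```python
from h import *
print(rel([.521,.1125,.20],[180,0,86.9]),manip.state()["joints"])
```

```text
([-0.0003, -0.0, 0.0001], [0.0, 0.0001, -0.5609]) [ 16.39682558  21.22542462 -41.40907621 108.08174548  16.63190463
  56.81026179 -67.55157542]
```

step_arm:
  commands:
    - [[0, 0, 0], [0, 0, -0.561], 0.6]
    - [[0, 0, 0], [0, 0, -0.561], 0.6]
    - [[0, 0, 0], [0, 0, -0.561], 0.6]
    - [[0, 0, 0], [0, 0, -0.561], 0.6]
    - [[0, 0, 0], [0, 0, -0.561], 0.6]
    - [[0, 0, 0], [0, 0, -0.561], 0.6]

```text
clock: 8.12
ee_pos: [0.5213, 0.1122, 0.2]
orientation: [-180.0, -0.0, 86.5]
ft_force: [0.6, 0.2, -0.4]
opening: 0.0513
```

Run:
```python
from h import *
import cv2
s=manip.state()
a=vision.capture("wrist");cv2.imwrite("pics/e.png",a)
for q in ["scraper_grip","scraper_handle_end","scraper_blade_end"]:
    print(q,[(np.round(x["xyz"],4).tolist(),round(x["confidence"],2)) for x in vision.landmark_of("wrist",q)[:2]])
r=vision.trace("wrist","scraper_grip")[:1]
m=vision.camera_model("wrist");Rm=np.array(m["R"]);t=np.array(m["t"]);c=-Rm.T@t
if r:
  v,u=np.nonzero(r[0]["mask"]);print(r[0]["confidence"],u.min(),u.max(),v.min(),v.max())
  def ray(u,v,z):
    K=m["mtx"];d=np.array([(u-K[0][2])/K[0][0],(v-K[1][2])/K[1][1]]);p=d.copy()
    for _ in range(9): p=d/(1+m["k1"]*(p@p))
    w=Rm.T@[p[0],p[1],1];return c+w*(z-c[2])/w[2]
  for row in np.linspace(v.min()+3,v.max()-3,7).astype(int):
    us=u[v==row];A,B=ray(us.min(),row,.036),ray(us.max(),row,.036);print(row,us.min(),us.max(),np.round((A+B)/2,4),round(np.linalg.norm(A-B),4))
print(s["ee_pos"],s["orientation"],s["clock"],s["joints"])
```

```text
scraper_grip [([0.5211, 0.1322, 0.0279], 0.81)]
scraper_handle_end [([0.5146, 0.069, 0.0233], 0.75)]
scraper_blade_end []
0.72 308 340 103 270
106 312 340 [0.53   0.2079 0.036 ] 0.0218
132 312 339 [0.5284 0.1884 0.036 ] 0.0213
159 311 337 [0.5259 0.1675 0.036 ] 0.0209
186 311 336 [0.5241 0.1458 0.036 ] 0.0205
213 310 335 [0.5219 0.1233 0.036 ] 0.0209
240 309 334 [0.5195 0.0999 0.036 ] 0.0214
267 309 332 [0.5171 0.0754 0.036 ] 0.0201
[0.5212957  0.11222549 0.20001989] [-1.79988780e+02 -1.79193986e-02  8.65394363e+01] 8.1167 [ 21.61041565  23.22814077 -48.54644866 107.83405811  20.37547274
  57.99306338 -39.12074897]
```

View pics/e.png

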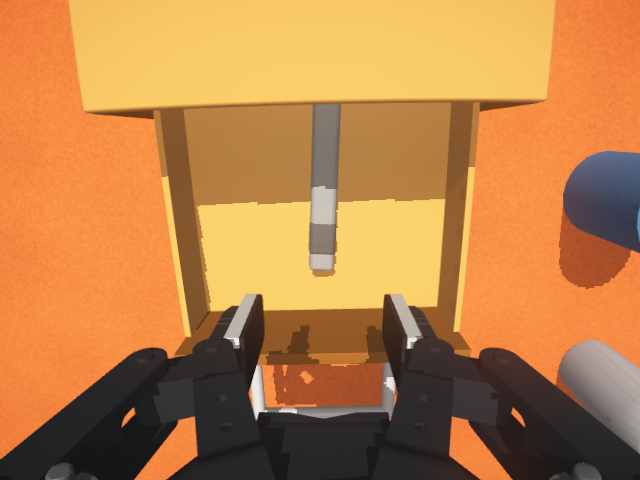

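step_arm:
  commands:
    - [[0, 0, 0.04], [0, 0, 0.035], 0.6]
    - [[0, 0, 0.08], [0, 0, 0.035], 0.6]
    - [[0, 0, 0.115], [0, 0, 0.035], 0.6]
    - [[0, 0, 0.145], [0, 0, 0.035], 0.6]
    - [[0, 0, 0.162], [0, 0, 0.035], 0.6]
    - [[0, 0, 0.17], [0, 0, 0.035], 0.6]
    - [[0, 0, 0.172], [0, 0, 0.035], 0.6]

```text
clock: 8.95
ee_pos: [0.5205, 0.1123, 0.0269]
orientation: [-179.9, 0.0, 84.5]
ft_force: [-0.2, -0.6, 0.9]
opening: 0.0509
```

step_arm:
  commands:
    - [[0, 0, -0.001], [0, 0, 0], 0]
    - [[0, 0, -0.001], [0, 0, 0], 0]
    - [[0, 0, -0.001], [0, 0, 0], 0]
    - [[0, 0, -0.001], [0, 0, 0], 0]
    - [[0, 0, -0.001], [0, 0, 0], 0]
    - [[0, 0, -0.001], [0, 0, 0], 0]
  newtons: 90

```text
clock: 9.45
ee_pos: [0.5224, 0.1129, 0.031]
orientation: [179.8, -0.0, 84.5]
ft_force: [-1.0, -0.0, 6.8]
opening: 0.0198
```

```bash
cat >> h.py <<'E'
def tiltplan(th0,th1,n,pull,lift,piv=0.245):
    """rows: rotate about blade end (piv ahead along tool x of TCP), handle end up; plus world pull (-scraper dir) and lift"""
    for k in range(1,n+1):
        a=np.radians(th0+(th1-th0)*k/n)-np.radians(th0)
E
python3 - <<'E'
from h import *
s=manip.state();print(s["ee_pos"],s["orientation"],s["opening"],s["ft_force"],s["wrist_torque"])
# level start, tool x = scraper x (to blade), z down. handle up: TCP rises (-z), R about tool y
# pivot blade bottom at (0.25,0,+0.015) in tool frame; first pull 0.015
p=np.array([.25,0,.015]);off=np.array([-.015,0,-.006])
for th in (0,3,6,9,12,15,18):
    Q=R.from_rotvec([0,-np.radians(th),0])
    # check the sign: handle end (-0.04,0,0) should go to -z
    q=p+Q.apply(-p)+off; print(th,np.round(q,4),np.round(Q.as_rotvec(),4),"dz handle end",np.round((p+Q.apply(np.array([-.04,0,0])-p)+off)[2],3))
E
```

```text
[0.52244199 0.11288635 0.03100475] [ 1.79808453e+02 -4.04622461e-02  8.45004062e+01] 0.01984006715625495 [-0.97059044 -0.02134333  6.76734946] [-0.04584599  0.24499848  0.0913361 ]
0 [-0.015  0.    -0.006] [ 0. -0.  0.] dz handle end -0.006
3 [-0.0139  0.     -0.0191] [ 0.     -0.0524  0.    ] dz handle end -0.021
6 [-0.0121  0.     -0.032 ] [ 0.     -0.1047  0.    ] dz handle end -0.036
9 [-0.0096  0.     -0.0449] [ 0.     -0.1571  0.    ] dz handle end -0.051
12 [-0.0064  0.     -0.0577] [ 0.     -0.2094  0.    ] dz handle end -0.066
15 [-0.0026  0.     -0.0702] [ 0.     -0.2618  0.    ] dz handle end -0.081
18 [ 0.0019  0.     -0.0825] [ 0.     -0.3142  0.    ] dz handle end -0.095
```

step_arm:
  commands:
    - [[-0.003, 0, -0.003], [0, 0, 0], 0]
    - [[-0.009, 0, -0.006], [0, 0, 0], 0]
    - [[-0.015, 0, -0.008], [0, 0, 0], 0]
    - [[-0.015, 0, -0.018], [0, -0.04, 0], 0]
    - [[-0.014, 0, -0.029], [0, -0.08, 0], 0]
    - [[-0.013, 0, -0.038], [0, -0.12, 0], 0]
    - [[-0.01, 0, -0.047], [0, -0.157, 0], 0]
    - [[-0.01, 0, -0.047], [0, -0.157, 0], 0]

```text
clock: 10.12
ee_pos: [0.5213, 0.1045, 0.0779]
orientation: [179.8, 8.9, 84.6]
ft_force: [-0.1, 0.8, -1.4]
opening: 0.0196
```

Run:
```python
from h import *
import cv2
s=manip.state();print(s["ee_pos"],s["orientation"],s["opening"],s["ft_force"],s["wrist_torque"],s["joints"])
for c in ["scene","side"]:
  a=vision.capture(c);cv2.imwrite(f"pics/f_{c}.png",a)
  for q in ["drawer_handle","scraper_handle_end"]:
    print(c,q,[(np.round(x["xyz"],4).tolist(),round(x["confidence"],2)) for x in vision.landmark_of(c,q)[:2]])
```

```text
[0.52130529 0.10451905 0.07786953] [179.80338697   8.89307006  84.60931959] 0.019641176140371537 [-0.11239269  0.83335067 -1.35497057] [ 0.18735805 -0.11073224  0.01229302] [  7.9133123   31.94049366 -37.0286673  112.511106    34.58887821
  51.32071351 -55.22683682]
scene drawer_handle [([0.5138, -0.0422, 0.0827], 0.77)]
scene scraper_handle_end [([0.5189, 0.0639, 0.0827], 0.93)]
side drawer_handle [([0.5122, -0.0416, 0.0802], 0.88)]
side scraper_handle_end [([0.5163, 0.0621, 0.0747], 0.47)]
```

step_arm:
  commands:
    - [[0, 0, -0.01], [0, -0.04, 0], 0]
    - [[0, 0, -0.02], [0, -0.08, 0], 0]
    - [[0.001, 0, -0.03], [0, -0.12, 0], 0]
    - [[0.003, 0, -0.04], [0, -0.157, 0], 0]
    - [[0.003, 0, -0.041], [0, -0.157, 0], 0]
    - [[0.003, 0, -0.041], [0, -0.157, 0], 0]

```text
clock: 10.92
ee_pos: [0.5212, 0.1121, 0.1159]
orientation: [180.0, 17.9, 84.5]
ft_force: [-0.1, -0.5, -1.7]
opening: 0.0196
```

Run:
```python
from h import *
import cv2
s=manip.state();print(s["ee_pos"],s["orientation"],s["opening"],s["ft_force"],s["wrist_torque"],s["joints"])
for c in ["scene","side"]:
  a=vision.capture(c);cv2.imwrite(f"pics/g_{c}.png",a)
  for q in ["drawer_handle","scraper_handle_end"]:
    print(c,q,[(np.round(x["xyz"],4).tolist(),round(x["confidence"],2)) for x in vision.landmark_of(c,q)[:2]])
a=cv2.imread("pics/g_side.png")[100:300,230:470]
cv2.imwrite("pics/g.png",cv2.resize(a,(720,600),interpolation=cv2.INTER_CUBIC))
```

```text
[0.52118944 0.11205877 0.11594652] [179.99459597  17.92648896  84.53437411] 0.019624245131745034 [-0.14724806 -0.50567722 -1.67951704] [ 0.25331736 -0.06060508  0.03696674] [  1.5553161   30.70334065 -35.37838078 108.75924209  35.93193978
  62.65444656 -58.7337254 ]
scene drawer_handle [([0.5097, -0.0446, 0.0819], 0.71)]
scene scraper_handle_end [([0.518, 0.0707, 0.126], 0.86)]
side drawer_handle [([0.5092, -0.0396, 0.081], 0.79), ([0.5252, 0.2016, 0.1266], 0.34)]
side scraper_handle_end [([0.5199, 0.0707, 0.1222], 0.45)]
```

View pics/g.png

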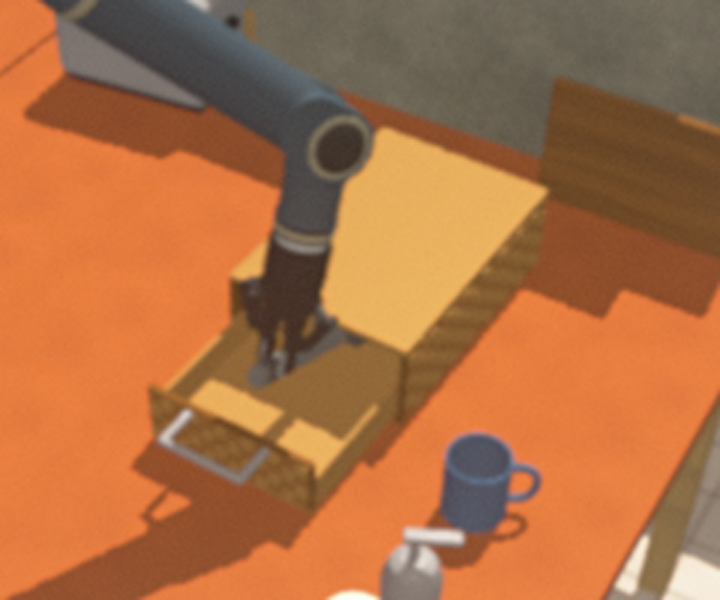

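step_arm:
  commands:
    - [[-0.01, 0, 0], [0, 0, 0], 0]
    - [[-0.03, 0, 0], [0, 0, 0], 0]
    - [[-0.055, 0, 0], [0, 0, 0], 0]
    - [[-0.08, 0, 0], [0, 0, 0], 0]
    - [[-0.105, 0, 0], [0, 0, 0], 0]
    - [[-0.13, 0, 0], [0, 0, 0], 0]
    - [[-0.15, 0, 0], [0, 0, 0], 0]
    - [[-0.16, 0, 0], [0, 0, 0], 0]

```text
clock: 11.88
ee_pos: [0.5059, -0.0437, 0.1664]
orientation: [180.0, 18.1, 84.2]
ft_force: [0.1, 0.0, -1.6]
opening: 0.0195
```

step_arm:
  commands:
    - [[-0.015, 0, 0], [0, 0, 0], 0]
    - [[-0.035, 0, 0], [0, 0, 0], 0]
    - [[-0.05, 0, 0], [0, 0, 0], 0]
    - [[-0.055, 0, 0], [0, 0, 0], 0]
    - [[-0.055, 0, 0], [0, 0, 0], 0]

```text
clock: 12.3
ee_pos: [0.5013, -0.093, 0.1828]
orientation: [180.0, 18.0, 84.3]
ft_force: [-0.3, -0.0, -1.6]
opening: 0.0198
```

Run:
```python
from h import *
import cv2
s=manip.state();print(s["ee_pos"],s["orientation"],s["opening"],s["ft_force"],s["joints"])
for c in ["scene","side"]:
  a=vision.capture(c);cv2.imwrite(f"pics/i_{c}.png",a)
  for q in ["drawer_handle","scraper_handle_end","scraper_blade_end"]:
    print(c,q,[(np.round(x["xyz"],4).tolist(),round(x["confidence"],2)) for x in vision.landmark_of(c,q)[:2]])
# lift straight up 0.13, level the tool partly
p,o=s["ee_pos"],s["orientation"]
print(rel(p+[0,0,.14],o))
```

```text
[ 0.50133395 -0.09297382  0.18280616] [179.96200607  18.01309976  84.34390299] 0.019767353024800306 [-0.25421049 -0.03574691 -1.57859755] [ 23.11128514  19.73110519 -33.61390253 113.11736799  33.07347265
  59.85351049 -34.37887887]
scene drawer_handle [([0.511, -0.0423, 0.082], 0.94)]
scene scraper_handle_end []
scene scraper_blade_end [([0.5191, 0.1393, 0.0899], 0.67)]
side drawer_handle [([0.5116, -0.0407, 0.0805], 0.73), ([0.4984, -0.1303, 0.1865], 0.54)]
side scraper_handle_end [([0.4995, -0.1307, 0.1867], 0.76)]
side scraper_blade_end [([0.5236, 0.1402, 0.0945], 0.88)]
([-0.0452, -0.0002, -0.133], [0.0004, -0.0007, 0.004])
```

step_arm:
  commands:
    - [[-0.008, 0, -0.024], [0, 0, 0], 0]
    - [[-0.016, 0, -0.048], [0, 0, 0], 0]
    - [[-0.025, 0, -0.074], [0, 0, 0], 0]
    - [[-0.034, 0, -0.1], [0, 0, 0], 0]
    - [[-0.041, 0, -0.121], [0, 0, 0], 0]
    - [[-0.044, 0, -0.131], [0, 0, 0], 0]
    - [[-0.045, 0, -0.133], [0, 0, 0], 0]
    - [[-0.045, 0, -0.133], [0, 0, 0], 0]

```text
clock: 13.37
ee_pos: [0.5013, -0.0933, 0.3227]
orientation: [180.0, 18.0, 84.5]
ft_force: [0.5, -1.1, -1.2]
opening: 0.0199
```

step_arm:
  commands:
    - [[0, 0, 0], [0, 0, 0], 0]
    - [[0, 0, 0], [0, 0, 0], 0]
    - [[0, 0, 0], [0, 0, 0], 0]
    - [[0, 0, 0], [0, 0, 0], 0]
    - [[0, 0, 0], [0, 0, 0], 0]
    - [[0, 0, 0], [0, 0, 0], 0]

```text
clock: 13.87
ee_pos: [0.5013, -0.0935, 0.3226]
orientation: [-180.0, 18.0, 84.5]
ft_force: [-0.3, -0.2, -1.5]
opening: 0.0197
```

Run:
```python
from h import *
import cv2
s=manip.state();print(s["ee_pos"],s["orientation"],s["opening"],s["ft_force"],abs(s["qd"]).max(),s["clock"])
for c in ["scene","side"]:
  a=vision.capture(c);cv2.imwrite(f"pics/j_{c}.png",a)
  for q in ["drawer_handle","scraper_handle_end","scraper_blade_end"]+(["pump","tray","brush","pan_lid","mug","tablet_jar"] if c=="scene" else []):
    print(c,q,[(np.round(x["xyz"],4).tolist(),round(x["confidence"],2)) for x in vision.landmark_of(c,q)[:1]])
```

```text
[ 0.50130889 -0.09350185  0.32259457] [-179.96470664   17.9871333    84.51284505] 0.019680608139755466 [-0.25201779 -0.19505741 -1.5368514 ] 0.21506204966235234 13.8667
scene drawer_handle [([0.5101, -0.0404, 0.0819], 0.63)]
scene scraper_handle_end [([0.7967, 0.115, 0.002], 0.62)]
scene scraper_blade_end [([0.5211, 0.1394, 0.2324], 0.95)]
scene pump [([0.8041, -0.0747, 0.003], 0.86)]
scene tray [([0.666, -0.3946, -0.0029], 0.75)]
scene brush [([0.4294, -0.3071, -0.0006], 0.59)]
scene pan_lid [([0.3491, -0.4987, 0.0018], 0.75)]
scene mug [([0.7926, 0.1172, 0.0025], 0.87)]
scene tablet_jar [([0.7874, -0.1777, 0.0004], 0.59)]
side drawer_handle [([0.5106, -0.041, 0.0772], 0.66)]
side scraper_handle_end [([0.4993, -0.1332, 0.3284], 0.82)]
side scraper_blade_end [([0.519, 0.1398, 0.2296], 0.79)]
```

View pics/j_side.png

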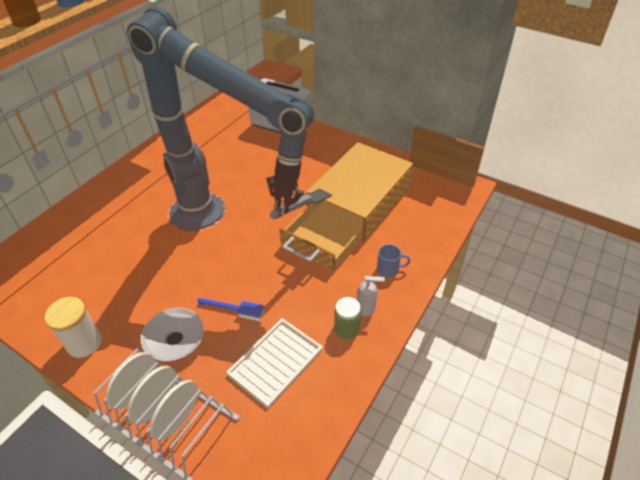

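The side view shows the scraper held in the gripper from about (275,212) to (330,195), clear above the open drawer. The other things are where they were.

```bash
python3 -c "
from workcell import manip
print(manip.hand_in())"
```

```text
the job is handed in; nothing more can be done
None
```

I pulled the drawer out to its stop, drew the scraper out over the drawer front, and handed in with it still held above the unit at about 13.9 s of the 56 s.

- **Drawer:** Pulling gave 24 N with no further movement. The handle moved only about 183 mm by camera, not 190 mm. It fits with the drawer standing about 7 mm open at the start, because the handle ended 0.245 m in front of the unit's front edge, as it should at the stop. The drawer was still there at the last check.
- **Scraper:** I gripped the handle about 40 mm from its end with 90 N, pulled it back about 10 mm and tilted it 18°. I then slid it out along its own axis and lifted it straight up.
- **Final position:** The blade end, which is the lowest part, is at about z = 0.23 m, roughly 10 cm above the top of the unit (0.125 m).
- **Touching nothing:** The arm was still, and the wrist force was about 1.5 N, which is the scraper's weight. The last side picture shows it clear of everything.
- **Other things:** All six were found within about 5 mm of their first positions, which is within measuring error.
- **Failed check:** In the last scene picture the network put the scraper's handle end at the mug. I discarded that, as the side camera and the arm's pose agree on where it is.

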